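Take the used bayonet filter out of the bench dust extractor

ROBOT

A 6-joint arm with a two-finger parallel gripper is mounted at the origin on the work surface. World frame = base frame: x ahead of the robot, y to its left, z up, the work surface at z = 0. Lengths are in m, angles in rad, forces in N, time in s.
With the tool pointing down it reaches from about 0.35 to 0.875 m from the base axis. Payload 4.2 kg.
Tool frame: the origin (TCP) lies midway between the tips of the shut fingers; the grasp point (between the pads) lies 19 mm behind it (manip.hold_point_z is the distance from the TCP to the grasp point, in m); z points along the fingers, x is the direction in which the jaws open and shut, and the axes are right-handed (so a half turn about z gives the same grasp; the last joint's range is limited). The gripper opens to 87 mm and grips with 3 to 60 N. Pads are 19 mm wide; open, the fingers measure 117 mm over their backs; the gripper's body (75 mm by 190 mm) begins 51 mm behind the grasp point.
Start: joints at [1.414, 0.385, 0.008, 0, -1.194, -0.259], TCP at [0.252, 0.572, 0.223] pointing down, gripper open.
Joint ranges: [-3.14, 3.14], [-1.21, 2.06], [-1.07, 1.41], [-3.16, 2.05], [-2.99, -0.16], [-3.1, 3.1]. Speed limits (rad/s): [2.79, 2.79, 3.14, 3.14, 3.14, 3.14].

INTERFACE

Orientations are given as a unit quaternion [w, x, y, z].
In Python, from bench import manip, get_image gives the robot as it stands.
- The arm moves only by the tool jog_arm, never from a script. Its argument "rows" is a list of rows, each a list of 3 entries, a list of its own where there are three numbers: the shift along the tool's x, y, z in m, then the turn, a rotation vector about the tool's x, y, z in degrees, then the closure in counts, from 0 (fully open) to 255 (shut). In form: [[[dx, dy, dz], [ax, ay, az], fingers], ...]. A call has 1 to 5 rows; each row shifts and turns the commanded pose from where the row before left it, along the tool's axes as they then stand; what a row does not reach is not made up. A row lasts 1/12 s, in which the tool goes at most 41.7 mm and 7.16 degrees, less where a joint would pass 70% of its speed; a pose out of reach is approached as far as the arm can. A call is refused whole if a number of a shift passes 0.0417 or a number of a turn 7.16, either way. A call with a gripper value outside its range is refused whole. The fingers move at their own pace and stop on an object; the grip force is fixed at half the most. Time passes only in rows, so rows that do not move let the fingers close. It gives the time, the measured TCP pose, the force and the opening at its end, in the units of the state.
- manip.get_state(): the state, without advancing time (a new reading comes with each control period).
- get_image(name): name is "scene" or "top" or "wrist"; returns a dict with "img" (480x640x3 uint8, blue, green, red), "depth" (480x640 float32, m along the optical axis (not along the pixel's ray), 0 where there is no reading), "K" (3x3 intrinsics, pixels), "position" and "attitude" of the camera in the world. Camera axes: x right, y down, z forward; pixel columns grow to the right and rows downward; lengths in m; the calibration is good to about 2 mm. A picture is of the moment at which its call begins.
- manip.close_job(): hands the job in, once; it reports no verdict.
The state is a dict: "time_s": time; "joints": joint angles; "dq": joint speeds; "effort": joint torques, N m; "tcp_pos": TCP position; "eef_rot": TCP orientation; "contact_force": force on the tool from outside, world axes, zero at the start; "ft_torque": the same for the moment, N m; "finger_gap": opening from 0.0 (shut) to 1.0 (fully open).
Only numpy, scipy, OpenCV 4.12 (cv2) and the standard library are available. Lean on these libraries where they do the work, as an engineer would, in place of code of your own. Each camera call takes 0.05 s, during which the arm holds its last target. There are 200 camera calls.

TASK

Take the used filter cartridge with the orange grip out of the white dust extractor: turn it anticlockwise until its grip lines up with the green marks and it meets its stop, then lift it straight out. Stand it upright on the floor of the yellow tray beside the old cartridge, setting it down gently rather than dropping it, then swing the extractor's blue flap fully shut over the empty port. Leave the old cartridge standing where it is, and do not knock the scanner, the glove box or the bottle.

Things in the scene. Friction and masses are not known exactly. Their poses are not given: they have to be found in the camera images.
- cartridge: used filter cartridge, 110 mm high, 0.22 kg; origin: centre of its underside, z up. Filter cylinder 52 mm diameter, z = 0 to 70 mm; two lugs at +x and -x, 12 mm wide, reaching 38 mm from the axis, z = 44 to 54 mm; black cap 80 mm diameter, z = 70 to 80 mm. Starts in the extractor's port, underside 32 mm above the table, only cap and grip showing above the housing
- grip (a point): centre of the cartridge's orange bar grip, 95 mm above its underside; the bar stands on the cap, 64 mm long along the cartridge's x, 14 mm wide along y, 30 mm high
- extractor: white bench dust extractor, fixed, box 180 mm (x) by 200 mm (y) by 100 mm high; origin: centre of its underside, z up. An upright aluminium exhaust stub of 45 mm diameter stands on it at x = -62, y = -77 mm, its top at z = 195 mm. The flap's hinge runs along x at y = +64 mm, z = 110 mm
- port (a point): centre of the round port in the extractor's top, 100 mm above the table; bore 68 mm deep, bayonet lip 10 mm thick. The cartridge's yaw relative to the extractor starts at 0 to 0.45 rad (locked). Turned anticlockwise seen from above it is free to lift from about 1.1 rad to the stop at about 1.38; at 1.25 rad the bar points at two green marks beside the port
- flap (a joint): angle of the blue port flap, rad: 0 shut (lying flat over the port), about 1.57 upright, up to 2.0 leaning outwards to the extractor's +y side. 100 mm wide (along the extractor's x), 110 mm long from the hinge, 6 mm thick; the stiff hinge stays where it is left. It starts open, 1.6 to 1.95 rad.
- flap_edge (a point): middle of the flap's free edge, 110 mm from the hinge axis
- tray: yellow open tray, fixed, outside 290 mm (x) by 115 mm (y), 45 mm high, walls and floor 5 mm thick; origin: centre of its underside, z up
- old_cartridge: old cartridge, same shape and size as the other but with a grey grip, loose, standing upright in the tray somewhere along its length; origin: centre of its underside, z up. There is always room for the second cartridge on its roomier side (caps are 80 mm across and stand above the tray's walls).
- scanner: white handheld scanner standing on its round foot (84 mm diameter), loose, 178 mm high; its head is 85 mm by 50 mm, reaching 55 mm towards its +x; origin: centre of the foot's underside; stands between the extractor and the tray
- glove_box: white card glove box with blue top opening, loose, 100 mm (x) by 60 mm by 55 mm high; origin: centre of its underside
- bottle: blue bottle, loose, 64 mm diameter, 170 mm high; origin: centre of its underside
Things that resemble listed ones, but are neither listed nor needed, are in the scene too. Leave any purple or red look-alike of the old_cartridge alone.

How it is judged:
By the outcome, as a careful person would: the job done as asked, in the order asked, and still so for the second after the job is handed in, with the robot touching nothing.
It also fails if it takes over 64 s, if anything falls off the work surface, if the arm or the gripper's body presses on something with over 40 N, if the wrist force passes 120 N, or if a joint passes its speed limit or range.

## Working session

There is one attempt and no reset: what is moved stays moved. The work goes in short steps, Python scripts to look and compute and a tool call to move; the robot and the scene stay as the last step left them, time stands still between calls to the robot, and variables do not carry over. Pictures are saved under pics/ and viewed, about 8 in all and at most 12, crops included, and the job is handed in when it is done.

Besides the shell and the picture viewer there is one more tool, called after "Call:" as a command line: name --argument value ..., lists and objects as JSON in quotes. jog_arm: Moves the arm, as the interface text tells. Its arguments: {"type":"object","properties":{"rows":{"type":"array"}},"required":["rows"]}

```bash
mkdir -p pics; ls
cat > h.py <<'E'
import numpy as np,cv2
from bench import manip,get_image
from scipy.spatial.transform import Rotation as R
def rot(q): return R.from_quat([q[1],q[2],q[3],q[0]]).as_matrix()
def att(a):
    a=np.array(a); return rot(a) if a.size==4 else a.reshape(3,3)
def cloud(d):
    z=d["depth"];K=d["K"];v,u=np.indices(z.shape)
    p=np.stack([(u-K[0,2])/K[0,0]*z,(v-K[1,2])/K[1,1]*z,z],-1)
    return p@att(d["attitude"]).T+np.array(d["position"])
def ray(d,u,v,h):
    r=att(d["attitude"])@np.linalg.solve(d["K"],[u,v,1.]);o=np.array(d["position"]);return o+r*(h-o[2])/r[2]
E
python3 - <<'E'
from h import *
for n in("scene","top"):
    d=get_image(n);cv2.imwrite(f"pics/{n}0.png",d["img"]);np.save(f"{n}0.npy",d,allow_pickle=True);print(n,d["position"],d["attitude"],d["K"][0])
print(manip.get_state())
E
```

```text
pics
scene [1.27866965 0.47990783 1.11413991] [-0.16717963  0.42243355  0.82979217 -0.32410774] [610.89878133   0.         313.832208  ]
top [ 0.38437436 -0.04287117  1.55057197] [ 0.02592686 -0.70388519  0.70914954 -0.03131068] [557.46191746   0.         317.32691009]
{'time_s': 0.1, 'joints': array([ 1.41359855e+00,  3.85480590e-01,  6.77091375e-03, -4.09674669e-04,
       -1.19403940e+00, -2.58626029e-01]), 'dq': array([-0.00056747, -0.00346107,  0.00348602,  0.00072887, -0.00123103,
        0.00104603]), 'effort': array([-8.11763912e-04, -3.91691208e+01,  1.87935233e+01,  4.23188165e+00,
        1.34876234e-02, -7.20123421e-05]), 'tcp_pos': array([0.25222341, 0.57125236, 0.2215755 ]), 'eef_rot': array([-7.95796352e-04, -5.45855991e-01,  8.37878421e-01, -5.96876622e-04]), 'contact_force': array([-0.68346022,  0.53013892,  0.11977251]), 'ft_torque': array([-0.04566172,  0.00763366,  0.02490692]), 'finger_gap': 1.0001486338646852}
```

View pics/top0.png

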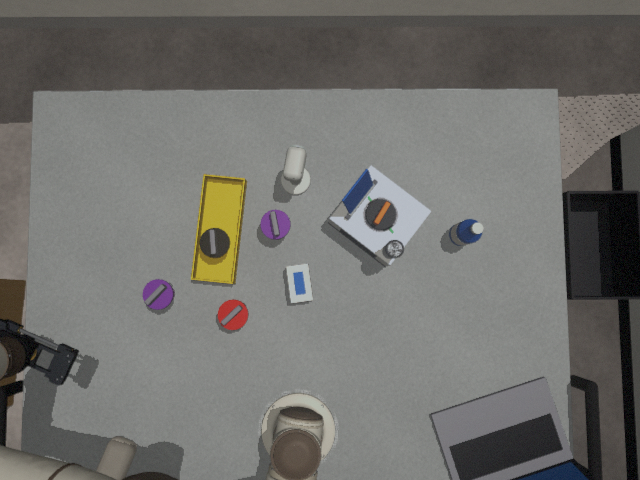

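View pics/scene0.png

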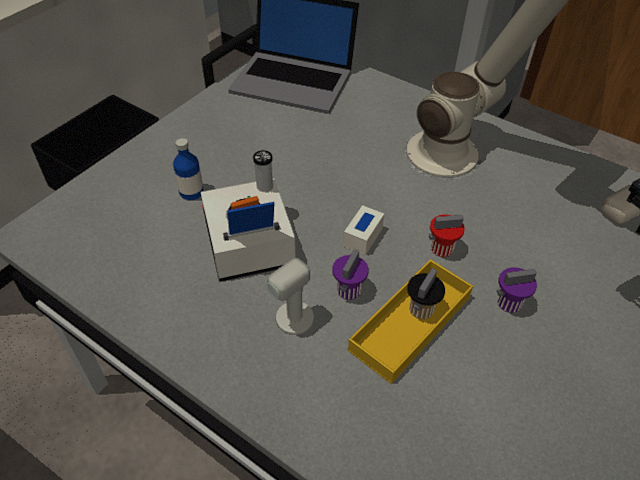

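Top view: the orange bar is at (382,212) in the white extractor, with the flap at (360,193) and the stub at (394,249). The yellow tray is at (219,230), with the black-capped, grey-gripped old cartridge at (215,242) inside it. The purple (276,225), (158,295) and red (233,315) look-alikes stand outside the tray and are not needed. Scanner is at (295,170), glove box (299,284), bottle (465,232).

Run:
```python
from h import *
d=np.load("top0.npy",allow_pickle=True).item();C=cloud(d);im=d["img"];hsv=cv2.cvtColor(im,cv2.COLOR_BGR2HSV)
H,S,V=cv2.split(hsv)
def comp(m,box):
    k=np.zeros(m.shape,bool);u0,v0,u1,v1=box;k[v0:v1,u0:u1]=m[v0:v1,u0:u1];return k
def rect(m,h,n):
    v,u=np.nonzero(m);P=np.array([ray(d,a,b,h)[:2] for a,b in zip(u,v)],np.float32)
    r=cv2.minAreaRect(P*1000);print(n,len(u),"rect",np.round(r[0],1),np.round(r[1],1),round(r[2],1),"corners",np.round(cv2.boxPoints(r)).tolist(),"zmed",np.round(np.median(C[m][:,2]),3));return P
o=comp((H<18)&(S>150)&(V>90),(340,170,430,260));rect(o,.142,"orange")
y=comp((H>18)&(H<35)&(S>120),(180,160,255,300));rect(y,.045,"tray")
Z=C[...,2]
e=comp((abs(Z-.1)<.008)&(S<60),(310,150,440,280));rect(e,.1,"extr top")
c=comp((abs(Z-.085)<.008),(195,220,235,265));rect(c,.085,"oldcap")
g=comp((abs(Z-.115)<.008),(195,220,235,265));rect(g,.115,"oldgrip")
c=comp((abs(Z-.112)<.006)&(V<80),(350,180,420,250));rect(c,.112,"cap")
s=comp(Z>.18,(370,230,420,270));rect(s,.195,"stub")
f=comp((H>100)&(H<130)&(S>120),(320,160,380,225));P=C[f];print("flap z",np.percentile(P[:,2],[2,50,98]));rect(f&(Z>.19),.215,"flaptop")
gr=comp((H>45)&(H<85)&(S>80),(340,170,430,260));v,u=np.nonzero(gr);print([np.round(ray(d,a,b,.1)[:2],3).tolist()+[a,b] for a,b in zip(u,v)])
sc=comp(Z>.1,(270,130,320,200));rect(sc,.178,"scan head")
sc=comp((Z>.02),(270,130,325,200));rect(sc,.1,"scan all")
b=comp(Z>.03,(440,205,490,255));rect(b,.1,"bottle")
b=comp(Z>.04,(255,205,294,250));rect(b,.08,"purple")
b=comp(Z>.04,(280,260,320,310));rect(b,.055,"glove")
```

```text
orange 116 rect [ 574.1 -219.5] [12.2 61.4] 58.4 corners [[545.0, -209.0], [597.0, -241.0], [603.0, -230.0], [551.0, -198.0]] zmed 0.142
tray 3948 rect [546.4 212.7] [119.1 289.3] 83.7 corners [[396.0, 169.0], [684.0, 138.0], [697.0, 256.0], [409.0, 288.0]] zmed 0.007
extr top 3494 rect [ 573.3 -219.4] [199.8 181.2] 51.8 corners [[440.0, -242.0], [583.0, -354.0], [706.0, -197.0], [564.0, -85.0]] zmed 0.1
oldcap 552 rect [504.7 216.4] [76.9 76.3] 0.3 corners [[466.0, 254.0], [466.0, 178.0], [543.0, 178.0], [543.0, 255.0]] zmed 0.085
oldgrip 138 rect [503.6 215.8] [63.1 15.2] 4.5 corners [[472.0, 221.0], [473.0, 206.0], [536.0, 211.0], [534.0, 226.0]] zmed 0.115
cap 502 rect [ 572.5 -217.9] [75.5 75.2] 62.6 corners [[522.0, -234.0], [589.0, -269.0], [623.0, -202.0], [556.0, -167.0]] zmed 0.112
stub 277 rect [ 474.2 -246.6] [ 55.8 114.3] 72.5 corners [[411.0, -256.0], [520.0, -290.0], [537.0, -237.0], [428.0, -203.0]] zmed 0.195
flap z [0.1285008  0.1814169  0.21907747]
flaptop 203 rect [ 624.9 -145.1] [ 30.  106.7] 64.2 corners [[570.0, -135.0], [666.0, -182.0], [679.0, -155.0], [583.0
[... 731 characters left out ...]
 -0.25, np.int64(392), np.int64(232)]]
scan head 700 rect [690.9  16.5] [ 86.1 165. ] 88.4 corners [[607.0, -24.0], [772.0, -29.0], [775.0, 57.0], [610.0, 62.0]] zmed 0.175
scan all 729 rect [711.9  20.7] [171.8  97.5] 5.3 corners [[622.0, 61.0], [631.0, -36.0], [802.0, -20.0], [793.0, 77.0]] zmed 0.175
bottle 657 rect [ 533.8 -439.2] [118.7 105.3] 84.3 corners [[475.0, -493.0], [580.0, -503.0], [592.0, -385.0], [487.0, -375.0]] zmed 0.115
purple 709 rect [555.8  56. ] [76.9 85.3] 89.8 corners [[513.0, 18.0], [598.0, 17.0], [599.0, 94.0], [513.0, 95.0]] zmed 0.081
glove 839 rect [393.5  -2.5] [ 89.7 110.9] 86.0 corners [[335.0, -43.0], [446.0, -51.0], [452.0, 38.0], [341.0, 46.0]] zmed 0.055
```

Run:
```python
from h import *
s=manip.get_state();Rt=rot(s["eef_rot"]);p=s["tcp_pos"]
print(np.round(Rt,3).tolist())
for n in("top","scene"):
    d=np.load(n+"0.npy",allow_pickle=True).item();C=cloud(d)
    q=(C-p)@Rt; m=(d["depth"]>0)&(np.abs(q[...,0])<.2)&(np.abs(q[...,1])<.2)&(C[...,2]>.12)
    for a in np.arange(-.26,.02,.02):
        k=m&(q[...,2]>a)&(q[...,2]<=a+.02)
        if k.sum()>3: print(n,round(a,2),k.sum(),"x",np.round(np.percentile(q[k][:,0],[2,98]),3),"y",np.round(np.percentile(q[k][:,1],[2,98]),3))
w=get_image("wrist");Rc=att(w["attitude"]);print("wrist cam in tool",(np.array(w["position"])-p)@Rt,Rt.T@Rc)
d=np.load("top0.npy",allow_pickle=True).item();C=cloud(d)
hsv=cv2.cvtColor(d["img"],cv2.COLOR_BGR2HSV);f=np.zeros((480,640),bool);f[160:225,320:380]=((hsv[...,0]>100)&(hsv[...,0]<130)&(hsv[...,1]>120))[160:225,320:380]
E=np.array([574.,-219.3])/1000;a=np.radians(-38.1);ex=np.array([np.cos(a),np.sin(a)]);ey=np.array([-ex[1],ex[0]])
P=C[f];y=(P[:,:2]-E)@ey;x=(P[:,:2]-E)@ex
for z in np.arange(.11,.23,.01):
    k=abs(P[:,2]-z)<.005
    if k.sum()>2: print("flap z",round(z,2),k.sum(),"y",np.round(np.percentile(y[k],[5,50,95]),3),"x",np.round(np.percentile(x[k],[2,98]),3))
im=cv2.resize(d["img"][140:280,310:500],None,fx=3.5,fy=3.5,interpolation=cv2.INTER_CUBIC)
sc=np.load("scene0.npy",allow_pickle=True).item()["img"];cv2.imwrite("pics/c1.png",im)
```

```text
[[-0.404, -0.915, -0.001], [-0.915, 0.404, -0.002], [0.002, -0.0, -1.0]]
top -0.26 124 x [0.003 0.043] y [-0.041  0.02 ]
top -0.24 199 x [-0.008  0.04 ] y [-0.039  0.021]
top -0.22 216 x [-0.01  0.04] y [-0.039  0.026]
top -0.2 80 x [-0.009  0.038] y [-0.038  0.021]
top -0.18 249 x [-0.043  0.037] y [-0.037  0.015]
top -0.16 10 x [-0.042  0.018] y [-0.035 -0.017]
top -0.14 55 x [-0.002  0.019] y [-0.025  0.024]
top -0.12 1031 x [-0.077  0.094] y [-0.035  0.035]
top -0.1 483 x [-0.08   0.093] y [-0.037  0.036]
top -0.08 56 x [-0.083  0.088] y [-0.037  0.031]
top -0.06 7 x [-0.055 -0.045] y [-0.009 -0.008]
top -0.04 12 x [-0.051 -0.044] y [-0.01  -0.003]
top -0.02 7 x [-0.045 -0.042] y [-0.004  0.003]
scene -0.12 107 x [0.074 0.096] y [-0.04  -0.015]
scene -0.1 128 x [0.063 0.093] y [-0.04  -0.024]
scene -0.08 44 x [0.059 0.088] y [-0.039 -0.03 ]
scene -0.02 25 x [0.045 0.054] y [-0.012 -0.007]
wrist cam in tool [-0.00061962 -0.07718872 -0.16353897] [[ 9.99999506e-01 -3.85172179e-04 -9.15895724e-04]
 [ 6.23909331e-04  9.60831873e-01  2.77131238e-01]
 [ 7.73278561e-04 -2.77131673e-01  9.60831639e-01]]
flap z 0.13 33 y [0.065 0.067 0.069] x [-0.046  0.044]
flap z 0.14 46 y [0.067 0.069 0.071] x [-0.044  0.044]
flap z 0.15 41 y [0.071 0.072 0.074] x [-0.044  0.04 ]
flap z 0.16 49 y [0.073 0.075 0.077] x [-0.047  0.037]
flap z 0.17 48 y [0.076 0.078 0.08 ] x [-0.044  0.044]
flap z 0.18 53 y [0.079 0.081 0.084] x [-0.044  0.04 ]
flap z 0.19 44 y [0.083 0.084 0.086] x [-0.043  0.043]
flap z 0.2 54 y [0.085 0.087 0.089] x [-0.047  0.043]
flap z 0.21 79 y [0.089 0.092 0.096] x [-0.048  0.046]
flap z 0.22 48 y [0.091 0.093 0.096] x [-0.043  0.044]
```

View pics/c1.png

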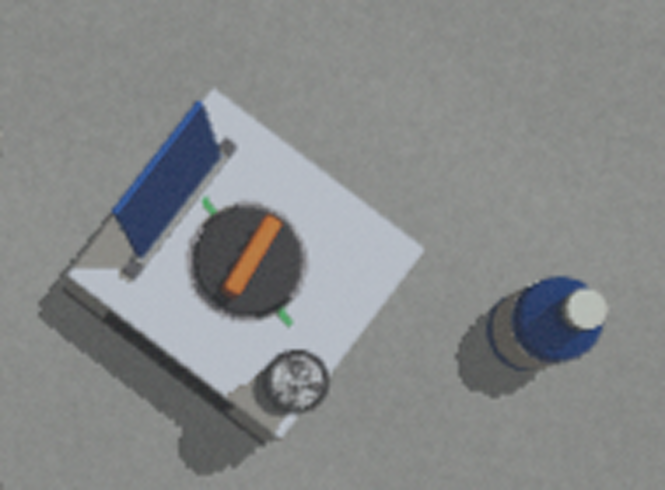

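The crop confirms one orange bar grip at crop (252,255) inside the white extractor, which is the only candidate. The bar is about 6.5° from the extractor's x, and the green marks are at (208,207) and (285,316).

The gripper's 190 mm body would hit the flap with a square grasp of the locked bar. So I'll first push the bar round with half-open fingers acting as a couple, then regrip.

```bash
cat >> h.py <<'E'
import json
def plan(legs):
    """legs: (xyz, yaw_deg of jaw x axis, rows, fingers); prints tool-frame rows in calls of 5"""
    s=manip.get_state();p=np.array(s["tcp_pos"]);M=rot(s["eef_rot"]);out=[]
    for t,yaw,n,f in legs:
        a=np.radians(yaw);T=np.array([[np.cos(a),np.sin(a),0],[np.sin(a),-np.cos(a),0],[0,0,-1.]])
        dp=(np.array(t)-p)/n;rv=R.from_matrix(T@M.T).as_rotvec()/n
        for i in range(n):
            sh=np.round(M.T@dp,4);tr=np.round(np.degrees(M.T@rv),1)
            out.append([(sh+0.).tolist(),(tr+0.).tolist(),f]);p=p+M@sh;M=M@R.from_rotvec(np.radians(tr)).as_matrix()
    for i in range(0,len(out),5): print(json.dumps(out[i:i+5]))
    print("end",np.round(p,4),"yaw",round(np.degrees(np.arctan2(M[1,0],M[0,0])),1))
def st():
    s=manip.get_state();M=rot(s["eef_rot"]);print("t",round(s["time_s"],2),"p",np.round(s["tcp_pos"],4),"yaw",round(np.degrees(np.arctan2(M[1,0],M[0,0])),1),"F",np.round(s["contact_force"],1),"T",np.round(s["ft_torque"],2),"gap",round(s["finger_gap"],3),"j",np.round(s["joints"],2))
E
python3 -c "
from h import *
plan([((.36,.30,.30),66.2+90,10,0),((.56,-.21,.25),108.4,15,91)])"
```

```text
[[[0.0205, -0.0208, -0.0078], [0.0, 0.0, 9.0], 0], [[0.017, -0.0238, -0.0078], [0.0, 0.0, 9.0], 0], [[0.013, -0.0261, -0.0078], [0.0, 0.0, 9.0], 0], [[0.0088, -0.0278, -0.0078], [0.0, 0.0, 9.0], 0], [[0.0043, -0.0289, -0.0078], [0.0, 0.0, 9.0], 0]]
[[[-0.0002, -0.0292, -0.0078], [0.0, 0.0, 9.0], 0], [[-0.0048, -0.0288, -0.0078], [0.0, 0.0, 9.0], 0], [[-0.0093, -0.0277, -0.0078], [0.0, 0.0, 9.0], 0], [[-0.0135, -0.0259, -0.0078], [0.0, 0.0, 9.0], 0], [[-0.0174, -0.0235, -0.0078], [0.0, 0.0, 9.0], 0]]
[[[-0.0259, -0.0257, 0.0034], [0.0, 0.0, 3.2], 91], [[-0.0273, -0.0242, 0.0034], [0.0, 0.0, 3.2], 91], [[-0.0286, -0.0227, 0.0034], [0.0, 0.0, 3.2], 91], [[-0.0299, -0.021, 0.0034], [0.0, 0.0, 3.2], 91], [[-0.031, -0.0193, 0.0034], [0.0, 0.0, 3.2], 91]]
[[[-0.032, -0.0176, 0.0034], [0.0, 0.0, 3.2], 91], [[-0.0329, -0.0158, 0.0034], [0.0, 0.0, 3.2], 91], [[-0.0338, -0.0139, 0.0034], [0.0, 0.0, 3.2], 91], [[-0.0345, -0.012, 0.0034], [0.0, 0.0, 3.2], 91], [[-0.0351, -0.01, 0.0034], [0.0, 0.0, 3.2], 91]]
[[[-0.0356, -0.0081, 0.0034], [0.0, 0.0, 3.2], 91], [[-0.036, -0.0061, 0.0034], [0.0, 0.0, 3.2], 91], [[-0.0363, -0.004, 0.0034], [0.0, 0.0, 3.2], 91], [[-0.0365, -0.002, 0.0034], [0.0, 0.0, 3.2], 91], [[-0.0365, 0.0, 0.0034], [0.0, 0.0, 3.2], 91]]
end [ 0.5599 -0.21    0.2498] yaw 108.2
```

```bash
python3 -c "
from h import *
plan([((.36,.30,.30),191.2,10,0),((.574,-.219,.25),108.4,15,91)])"
```

```text
[[[0.0205, -0.0208, -0.0078], [0.0, 0.0, 5.5], 0], [[0.0184, -0.0227, -0.0078], [0.0, 0.0, 5.5], 0], [[0.0161, -0.0243, -0.0078], [0.0, 0.0, 5.5], 0], [[0.0137, -0.0258, -0.0078], [0.0, 0.0, 5.5], 0], [[0.0112, -0.027, -0.0078], [0.0, 0.0, 5.5], 0]]
[[[0.0086, -0.0279, -0.0078], [0.0, 0.0, 5.5], 0], [[0.0058, -0.0286, -0.0078], [0.0, 0.0, 5.5], 0], [[0.0031, -0.029, -0.0078], [0.0, 0.0, 5.5], 0], [[0.0003, -0.0292, -0.0078], [0.0, 0.0, 5.5], 0], [[-0.0025, -0.0291, -0.0078], [0.0, 0.0, 5.5], 0]]
[[[-0.0073, -0.0367, 0.0034], [0.0, 0.0, 5.5], 91], [[-0.0108, -0.0358, 0.0034], [0.0, 0.0, 5.5], 91], [[-0.0142, -0.0346, 0.0034], [0.0, 0.0, 5.5], 91], [[-0.0174, -0.0331, 0.0034], [0.0, 0.0, 5.5], 91], [[-0.0205, -0.0313, 0.0034], [0.0, 0.0, 5.5], 91]]
[[[-0.0234, -0.0292, 0.0034], [0.0, 0.0, 5.5], 91], [[-0.0261, -0.0268, 0.0034], [0.0, 0.0, 5.5], 91], [[-0.0286, -0.0242, 0.0034], [0.0, 0.0, 5.5], 91], [[-0.0308, -0.0213, 0.0034], [0.0, 0.0, 5.5], 91], [[-0.0327, -0.0183, 0.0034], [0.0, 0.0, 5.5], 91]]
[[[-0.0343, -0.0151, 0.0034], [0.0, 0.0, 5.5], 91], [[-0.0355, -0.0117, 0.0034], [0.0, 0.0, 5.5], 91], [[-0.0365, -0.0083, 0.0034], [0.0, 0.0, 5.5], 91], [[-0.0371, -0.0047, 0.0034], [0.0, 0.0, 5.5], 91], [[-0.0374, -0.0011, 0.0034], [0.0, 0.0, 5.5], 91]]
end [ 0.574  -0.2189  0.2498] yaw 108.7
```

Call:
jog_arm --rows '[[[0.0205, -0.0208, -0.0078], [0, 0, 5.5], 0], [[0.0184, -0.0227, -0.0078], [0, 0, 5.5], 0], [[0.0161, -0.0243, -0.0078], [0, 0, 5.5], 0], [[0.0137, -0.0258, -0.0078], [0, 0, 5.5], 0], [[0.0112, -0.027, -0.0078], [0, 0, 5.5], 0]]'

```text
time_s: 0.57
tcp_pos: [0.3064, 0.4345, 0.2615]
eef_rot: [-0.0, -0.329, 0.944, -0.0]
contact_force: [1.1, -0.6, 0.4]
finger_gap: 1.002
```

Call:
jog_arm --rows '[[[0.0086, -0.0279, -0.0078], [0, 0, 5.5], 0], [[0.0058, -0.0286, -0.0078], [0, 0, 5.5], 0], [[0.0031, -0.029, -0.0078], [0, 0, 5.5], 0], [[0.0003, -0.0292, -0.0078], [0, 0, 5.5], 0], [[-0.0025, -0.0291, -0.0078], [0, 0, 5.5], 0]]'

```text
time_s: 0.98
tcp_pos: [0.3601, 0.2988, 0.3008]
eef_rot: [-0.0, -0.095, 0.995, -0.0]
contact_force: [-0.0, 0.0, 0.1]
finger_gap: 0.998
```

Call:
jog_arm --rows '[[[-0.0073, -0.0367, 0.0034], [0, 0, 5.5], 91], [[-0.0108, -0.0358, 0.0034], [0, 0, 5.5], 91], [[-0.0142, -0.0346, 0.0034], [0, 0, 5.5], 91], [[-0.0174, -0.0331, 0.0034], [0, 0, 5.5], 91], [[-0.0205, -0.0313, 0.0034], [0, 0, 5.5], 91]]'

```text
time_s: 1.4
tcp_pos: [0.4314, 0.1256, 0.2835]
eef_rot: [0.0, 0.144, 0.99, 0.0]
contact_force: [0.9, 0.6, -0.3]
finger_gap: 0.715
```

Call:
jog_arm --rows '[[[-0.0234, -0.0292, 0.0034], [0, 0, 5.5], 91], [[-0.0261, -0.0268, 0.0034], [0, 0, 5.5], 91], [[-0.0286, -0.0242, 0.0034], [0, 0, 5.5], 91], [[-0.0308, -0.0213, 0.0034], [0, 0, 5.5], 91], [[-0.0327, -0.0183, 0.0034], [0, 0, 5.5], 91]]'

```text
time_s: 1.82
tcp_pos: [0.503, -0.0475, 0.2663]
eef_rot: [-0.0, 0.375, 0.927, 0.0]
contact_force: [0.2, 1.1, 0.8]
finger_gap: 0.646
```

Call:
jog_arm --rows '[[[-0.0343, -0.0151, 0.0034], [0, 0, 5.5], 91], [[-0.0355, -0.0117, 0.0034], [0, 0, 5.5], 91], [[-0.0365, -0.0083, 0.0034], [0, 0, 5.5], 91], [[-0.0371, -0.0047, 0.0034], [0, 0, 5.5], 91], [[-0.0374, -0.0011, 0.0034], [0, 0, 5.5], 91]]'

```text
time_s: 2.23
tcp_pos: [0.5744, -0.2204, 0.2489]
eef_rot: [-0.0, 0.585, 0.811, -0.0]
contact_force: [1.3, 0.3, 0.1]
finger_gap: 0.64
```

Run:
```python
from h import *
st()
d=get_image("wrist");st();cv2.imwrite("pics/w1.png",d["img"]);np.save("w1.npy",d,allow_pickle=True)
H,S,V=cv2.split(cv2.cvtColor(d["img"],cv2.COLOR_BGR2HSV));C=cloud(d)
for n,m,h in(("or",(H<18)&(S>150)&(V>90)&(abs(C[...,2]-.142)<.006),.142),("gr",(H>45)&(H<85)&(S>80),.1)):
    v,u=np.nonzero(m);P=np.array([ray(d,a,b,h)[:2]*1000 for a,b in zip(u,v)],np.float32)
    if len(u)>5: r=cv2.minAreaRect(P);print(n,len(u),r,np.round(np.median(C[m],0),3))
```

```text
t 2.23 p [ 0.5744 -0.2204  0.2489] yaw 108.4 F [1.3 0.3 0.1] T [ 0.13 -0.23 -0.  ] gap 0.64 j [-0.1   0.35  0.03 -0.   -1.24 -1.15]
t 2.28 p [ 0.5761 -0.2254  0.247 ] yaw 108.0 F [ 4.2 -2.5  0.8] T [-0.34 -0.77  0.03] gap 0.639 j [-0.11  0.36  0.03  0.   -1.24 -1.15]
or 1341 ((576.3961181640625, -223.88658142089844), (13.965973854064941, 59.78634262084961), 61.27998733520508) [ 0.577 -0.225  0.143]
gr 1650 ((680.8109130859375, -187.21072387695312), (305.1378173828125, 632.869873046875), 18.272987365722656) [ 0.555 -0.241  0.355]
```

Run:
```python
from h import *
get_image("wrist");get_image("wrist")
d=get_image("wrist");st();cv2.imwrite("pics/w1.png",d["img"])
H,S,V=cv2.split(cv2.cvtColor(d["img"],cv2.COLOR_BGR2HSV));C=cloud(d)
for n,m,h in(("or",(H<18)&(S>150)&(V>90)&(abs(C[...,2]-.142)<.006),.142),("gr",(H>45)&(H<85)&(S>80)&(abs(C[...,2]-.1)<.006),.1)):
    v,u=np.nonzero(m);P=np.array([ray(d,a,b,h)[:2]*1000 for a,b in zip(u,v)],np.float32)
    if len(u)>5: r=cv2.minAreaRect(P);print(n,len(u),r,np.round(np.median(C[m],0),3))
```

```text
t 2.43 p [ 0.5739 -0.2194  0.2482] yaw 108.6 F [-0.8  0.2 -0.5] T [ 0.1  -0.14 -0.01] gap 0.647 j [-0.1   0.35  0.02 -0.   -1.24 -1.14]
or 1617 ((575.2615356445312, -221.15272521972656), (13.918824195861816, 62.92255783081055), 58.333160400390625) [ 0.574 -0.221  0.143]
gr 209 ((576.750244140625, -220.46238708496094), (115.53801727294922, 5.150660991668701), 33.514217376708984) [ 0.539 -0.245  0.102]
```

View pics/w1.png

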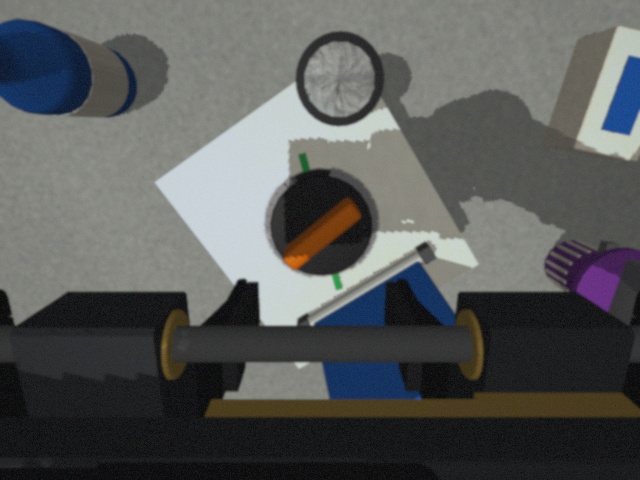

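Wrist view: bar at (322,232) with green marks at (305,163) and (337,282). The bar is at -31.7° world, the marks at 33.5°, and the centre is (575,-220) mm. I'll descend with the half-open fingers.

Call:
jog_arm --rows '[[[0.0, 0.0008, 0.029], [0, 0, 0], 91], [[0, 0, 0.029], [0, 0, 0], 91], [[-0.0007, -0.0008, 0.029], [0, 0, 0], 91], [[0, 0, 0.029], [0, 0, 0], 91], [[0, 0, 0], [0, 0, 0], 91]]'

```text
time_s: 2.85
tcp_pos: [0.5701, -0.2167, 0.1279]
eef_rot: [-0.006, 0.583, 0.813, -0.002]
contact_force: [-1.4, 0.3, -1.8]
finger_gap: 0.64
```

```bash
python3 -c "
from h import *
st();plan([((.575,-.220,.131),108.4,1,91)])"
```

```text
t 2.85 p [ 0.5701 -0.2167  0.1279] yaw 108.7 F [-1.4  0.3 -1.8] T [0.13 0.03 0.02] gap 0.64 j [-0.1   0.44 -0.15 -0.   -0.99 -1.14]
[[[-0.0046, 0.0035, -0.0032], [-0.6, -0.4, 0.3], 91]]
end [ 0.5749 -0.22    0.131 ] yaw 108.4
```

Call:
jog_arm --rows '[[[0, 0, 0], [0, 0, 0], 91], [[0, 0, 0], [0, 0, 0], 91]]'

```text
time_s: 3.02
tcp_pos: [0.5758, -0.2188, 0.1359]
eef_rot: [0.002, 0.582, 0.813, 0.0]
contact_force: [-1.2, -0.2, 0.1]
finger_gap: 0.642
```

```bash
python3 -c "
from h import *
st();plan([((.575,-.220,.131),108.4,1,91)])"
```

```text
t 3.02 p [ 0.5758 -0.2188  0.1359] yaw 108.8 F [-1.2 -0.2  0.1] T [-0.01 -0.19  0.07] gap 0.642 j [-0.1   0.44 -0.14  0.   -0.99 -1.14]
[[[-0.0009, -0.0011, 0.0049], [0.2, 0.1, 0.4], 91]]
end [ 0.575 -0.22   0.131] yaw 108.4
```

Call:
jog_arm --rows '[[[0, 0, 0.0005], [0, 0, -1], 91], [[0, 0, 0], [0, 0, -3], 91], [[0, 0, 0], [0, 0, -4], 91], [[0, 0, 0], [0, 0, -4], 91], [[0, 0, 0], [0, 0, -4], 91]]'

```text
time_s: 3.43
tcp_pos: [0.5757, -0.2195, 0.1356]
eef_rot: [0.002, 0.462, 0.887, 0.001]
contact_force: [0.2, -0.5, 0.4]
finger_gap: 0.643
```

```bash
python3 -c "
from h import *
st()"
```

```text
t 3.43 p [ 0.5757 -0.2195  0.1356] yaw 124.9 F [ 0.2 -0.5  0.4] T [-0.16 -0.14 -0.07] gap 0.643 j [-0.1   0.44 -0.14  0.   -0.99 -0.86]
```

Call:
jog_arm --rows '[[[0, 0, 0.002], [0, 0, -4], 91], [[0, 0, 0.002], [0, 0, -4], 91], [[0, 0, 0], [0, 0, -4], 91], [[0, 0, 0], [0, 0, -4], 91], [[0, 0, 0], [0, 0, -4], 91]]'

```text
time_s: 3.85
tcp_pos: [0.5761, -0.2204, 0.1328]
eef_rot: [0.003, 0.301, 0.954, -0.0]
contact_force: [-0.4, -3.2, 2.7]
finger_gap: 0.643
```

```bash
python3 -c "
from h import *
st()"
```

```text
t 3.85 p [ 0.5761 -0.2204  0.1328] yaw 144.9 F [-0.4 -3.2  2.7] T [-0.66  0.07 -0.13] gap 0.643 j [-0.1   0.44 -0.14  0.   -0.98 -0.51]
```

Call:
jog_arm --rows '[[[0, 0, 0.0005], [0, 0, -4], 91], [[0, 0, 0], [0, 0, -4], 91], [[0, 0, 0], [0, 0, -4], 91], [[0, 0, 0], [0, 0, -4], 91], [[0, 0, 0], [0, 0, -4], 91]]'

```text
time_s: 4.27
tcp_pos: [0.5762, -0.2206, 0.1327]
eef_rot: [0.003, 0.131, 0.991, -0.001]
contact_force: [-1.2, -2.7, 5.1]
finger_gap: 0.647
```

Call:
jog_arm --rows '[[[0, 0, 0], [0, 0, -4], 91], [[0, 0, 0], [0, 0, -2], 91], [[0, 0, 0], [0, 0, 0], 91]]'

```text
time_s: 4.52
tcp_pos: [0.5763, -0.2203, 0.1323]
eef_rot: [0.003, 0.081, 0.997, -0.001]
contact_force: [0.3, -1.2, 3.3]
finger_gap: 0.643
```

Run:
```python
from h import *
st()
d=get_image("wrist");cv2.imwrite("pics/w2.png",d["img"])
H,S,V=cv2.split(cv2.cvtColor(d["img"],cv2.COLOR_BGR2HSV));C=cloud(d)
m=(H<18)&(S>150)&(V>90)&(abs(C[...,2]-.142)<.008)
v,u=np.nonzero(m);print(len(u));P=np.array([ray(d,a,b,.142)[:2]*1000 for a,b in zip(u,v)],np.float32)
print(cv2.minAreaRect(P))
```

```text
t 4.52 p [ 0.5763 -0.2203  0.1323] yaw 170.8 F [ 0.3 -1.2  3.3] T [-0.45 -0.11 -0.14] gap 0.643 j [-0.1   0.44 -0.14  0.   -0.98 -0.06]
3028
((574.35546875, -223.4810791015625), (52.531681060791016, 16.670507431030273), 23.274988174438477)
```

Call:
jog_arm --rows '[[[0, 0, 0], [0, 0, 1.5], 91], [[0, 0, -0.02], [0, 0, 0], 30], [[0, 0, -0.025], [0, 0, 0], 0], [[0, 0, -0.015], [0, 0, 6.2], 0], [[0, 0, 0], [0, 0, 6.2], 0]]'

```text
time_s: 4.98
tcp_pos: [0.5769, -0.2194, 0.1934]
eef_rot: [0.004, 0.204, 0.979, 0.0]
contact_force: [-0.2, -0.5, 0.2]
finger_gap: 0.868
```

Call:
jog_arm --rows '[[[0, 0, 0], [0, 0, 6.2], 0], [[0, 0, 0], [0, 0, 6.2], 0], [[0, 0, 0], [0, 0, 6.2], 0], [[0, 0, 0], [0, 0, 6.2], 0], [[0, 0, 0], [0, 0, 6.2], 0]]'

```text
time_s: 5.4
tcp_pos: [0.5746, -0.2186, 0.1889]
eef_rot: [0.0, 0.458, 0.889, 0.0]
contact_force: [-0.6, -0.3, 0.3]
finger_gap: 1.001
```

Call:
jog_arm --rows '[[[0, 0, 0], [0, 0, 6.2], 0], [[0, 0, 0], [0, 0, 6.2], 0], [[0, 0, 0], [0, 0, 0], 0], [[0, 0, 0], [0, 0, 0], 0]]'

```text
time_s: 5.73
tcp_pos: [0.5746, -0.2188, 0.1888]
eef_rot: [0.0, 0.548, 0.836, 0.0]
contact_force: [0.4, -0.3, -0.1]
finger_gap: 0.996
```

Run:
```python
from h import *
st()
d=get_image("wrist");cv2.imwrite("pics/w2.png",d["img"])
H,S,V=cv2.split(cv2.cvtColor(d["img"],cv2.COLOR_BGR2HSV));C=cloud(d)
m=(H<18)&(S>150)&(V>90)&(abs(C[...,2]-.142)<.004)
v,u=np.nonzero(m);print(len(u));P=np.array([ray(d,a,b,.142)[:2]*1000 for a,b in zip(u,v)],np.float32)
r=cv2.minAreaRect(P);print(r);plan([((.576,-.2205,.119),113.2,4,0)])
```

```text
t 5.73 p [ 0.5746 -0.2188  0.1888] yaw 113.5 F [ 0.4 -0.3 -0.1] T [ 0.07 -0.1   0.04] gap 0.996 j [-0.1   0.39 -0.07 -0.   -1.11 -1.06]
2280
((577.947021484375, -221.74270629882812), (62.71367645263672, 12.77733325958252), 22.785757064819336)
[[[-0.0005, 0.0002, 0.0174], [0.0, 0.0, 0.1], 0], [[-0.0005, 0.0002, 0.0174], [0.0, 0.0, 0.1], 0], [[-0.0005, 0.0002, 0.0174], [0.0, 0.0, 0.1], 0], [[-0.0005, 0.0002, 0.0174], [0.0, 0.0, 0.1], 0]]
end [ 0.5761 -0.2204  0.1192] yaw 113.1
```

Call:
jog_arm --rows '[[[-0.0005, 0.0002, 0.016], [0, 0, 0.5], 0], [[-0.0005, 0.0002, 0.02], [0, 0, 0], 0], [[-0.0005, 0.0002, 0.02], [0, 0, 0], 0], [[-0.0005, 0.0002, 0.012], [0, 0, 0], 0], [[0, 0, 0.002], [0, 0, 0], 0]]'

```text
time_s: 6.2
tcp_pos: [0.5743, -0.2202, 0.1157]
eef_rot: [-0.003, 0.552, 0.834, -0.001]
contact_force: [0.1, -0.3, -1.1]
finger_gap: 1.002
```

Call:
jog_arm --rows '[[[0, 0, 0], [0, 0, 0], 255], [[0, 0, 0], [0, 0, 0], 255], [[0, 0, 0], [0, 0, 0], 255], [[0, 0, 0], [0, 0, 0], 255], [[0, 0, 0], [0, 0, 0], 255]]'

```text
time_s: 6.62
tcp_pos: [0.5765, -0.2208, 0.1195]
eef_rot: [0.001, 0.553, 0.833, 0.0]
contact_force: [0.1, -0.9, 0.3]
finger_gap: 0.705
```

Call:
jog_arm --rows '[[[0, 0, 0], [0, 0, 0], 255], [[0, 0, 0], [0, 0, 0], 255], [[0, 0, 0], [0, 0, 0], 255], [[0, 0, 0], [0, 0, 0], 255], [[0, 0, 0], [0, 0, 0], 255]]'

```text
time_s: 7.03
tcp_pos: [0.576, -0.2207, 0.1186]
eef_rot: [0.0, 0.553, 0.833, 0.0]
contact_force: [0.5, -0.4, -0.3]
finger_gap: 0.325
```

```bash
python3 -c "
from h import *
st()"
```

```text
t 7.03 p [ 0.576  -0.2207  0.1186] yaw 112.9 F [ 0.5 -0.4 -0.3] T [ 0.01 -0.14 -0.01] gap 0.325 j [-0.1   0.46 -0.15  0.   -0.96 -1.07]
```

Call:
jog_arm --rows '[[[0, 0, 0], [0, 0, 0], 255], [[0, 0, 0], [0, 0, 0], 255], [[0, 0, 0], [0, 0, 0], 255], [[0, 0, 0], [0, 0, 0], 255], [[0, 0, 0], [0, 0, 0], 255]]'

```text
time_s: 7.45
tcp_pos: [0.576, -0.2207, 0.1184]
eef_rot: [-0.0, 0.553, 0.833, -0.0]
contact_force: [0.7, 0.0, -0.3]
finger_gap: 0.162
```

Call:
jog_arm --rows '[[[0, 0, 0], [0, 0, -2], 255], [[0, 0, 0], [0, 0, -3], 255], [[0, 0, 0], [0, 0, -3], 255], [[0, 0, 0], [0, 0, -3], 255], [[0, 0, 0], [0, 0, -3], 255]]'

```text
time_s: 7.87
tcp_pos: [0.5761, -0.2205, 0.1184]
eef_rot: [0.0, 0.446, 0.895, 0.0]
contact_force: [1.2, 0.5, -1.8]
finger_gap: 0.16
```

```bash
python3 -c "
from h import *
st()"
```

```text
t 7.87 p [ 0.5761 -0.2205  0.1184] yaw 127.0 F [ 1.2  0.5 -1.8] T [ 0.28 -0.27 -0.02] gap 0.16 j [-0.1   0.46 -0.15 -0.   -0.96 -0.82]
```

Call:
jog_arm --rows '[[[0, 0, 0], [0, 0, -1.5], 255], [[0, 0, 0], [0, 0, -1.5], 255], [[0, 0, 0], [0, 0, -1], 255], [[0, 0, 0], [0, 0, -1], 255]]'

```text
time_s: 8.2
tcp_pos: [0.5759, -0.2204, 0.1184]
eef_rot: [-0.0, 0.408, 0.913, 0.0]
contact_force: [0.3, 1.1, -0.5]
finger_gap: 0.16
```

```bash
python3 -c "
from h import *
st()"
```

```text
t 8.2 p [ 0.5759 -0.2204  0.1184] yaw 131.8 F [ 0.3  1.1 -0.5] T [ 0.5  -0.08 -0.75] gap 0.16 j [-0.1   0.46 -0.15 -0.   -0.96 -0.74]
```

Call:
jog_arm --rows '[[[0, 0, 0], [0, 0, -1], 255], [[0, 0, 0], [0, 0, -1], 255], [[0, 0, 0], [0, 0, 0], 255]]'

```text
time_s: 8.45
tcp_pos: [0.576, -0.2204, 0.1184]
eef_rot: [-0.0, 0.392, 0.92, 0.0]
contact_force: [0.7, 2.2, -0.9]
finger_gap: 0.169
```

```bash
python3 -c "
from h import *
st()"
```

```text
t 8.45 p [ 0.576  -0.2204  0.1184] yaw 133.9 F [ 0.7  2.2 -0.9] T [ 0.88 -0.27 -0.88] gap 0.169 j [-0.1   0.46 -0.15 -0.   -0.96 -0.7 ]
```

The moment about z jumped to -0.88 N m at yaw ≈132° (rel. ≈1.38 rad), so the stop is met. I'll ease back a little and lift straight up.

Call:
jog_arm --rows '[[[0, 0, 0], [0, 0, 2.5], 255], [[0, 0, -0.004], [0, 0, 0.5], 255], [[0, 0, -0.008], [0, 0, 0], 255], [[0, 0, -0.012], [0, 0, 0], 255], [[0, 0, -0.016], [0, 0, 0], 255]]'

```text
time_s: 8.87
tcp_pos: [0.5745, -0.2211, 0.1576]
eef_rot: [-0.002, 0.415, 0.91, -0.001]
contact_force: [0.8, -1.2, -2.3]
finger_gap: 0.158
```

```bash
python3 -c "
from h import *
st()"
```

```text
t 8.87 p [ 0.5745 -0.2211  0.1576] yaw 131.0 F [ 0.8 -1.2 -2.3] T [ 0.   -0.17  0.  ] gap 0.158 j [-0.1   0.42 -0.1   0.   -1.05 -0.75]
```

Call:
jog_arm --rows '[[[0, 0, -0.025], [0, 0, 0], 255], [[0, 0, -0.035], [0, 0, 0], 255], [[0, 0, -0.04], [0, 0, 0], 255], [[0, 0, -0.04], [0, 0, 0], 255], [[0, 0, -0.04], [0, 0, 0], 255]]'

```text
time_s: 9.28
tcp_pos: [0.5748, -0.2212, 0.3417]
eef_rot: [0.0, 0.415, 0.91, -0.001]
contact_force: [1.7, -0.1, -2.3]
finger_gap: 0.16
```

Call:
jog_arm --rows '[[[0, 0, -0.02], [0, 0, 0], 255], [[0, 0, 0], [0, 0, 0], 255], [[0, 0, 0], [0, 0, 0], 255]]'

```text
time_s: 9.53
tcp_pos: [0.5756, -0.2209, 0.3605]
eef_rot: [0.001, 0.415, 0.91, 0.0]
contact_force: [0.7, -0.1, -3.5]
finger_gap: 0.159
```

Run:
```python
from h import *
st()
d=np.load("top0.npy",allow_pickle=True).item()
print("scanner head",ray(d,294,148,.175),ray(d,294,178,.175),"foot",ray(d,297,180,.02))
d=get_image("wrist");cv2.imwrite("pics/w3.png",d["img"])
plan([((.614,.2055,.36),95,15,255),((.614,.2055,.13),95,7,255)])
```

```text
t 9.53 p [ 0.5756 -0.2209  0.3605] yaw 131.0 F [ 0.7 -0.1 -3.5] T [ 0.11 -0.09 -0.05] gap 0.159 j [-0.1   0.31  0.24  0.   -1.49 -0.75]
scanner head [0.73372646 0.00291195 0.175     ] [0.65748314 0.00324456 0.175     ] foot [6.82575384e-01 1.30457002e-04 2.00000000e-02]
[[[0.0198, 0.0206, -0.0001], [0.0, 0.0, 2.4], 255], [[0.0206, 0.0197, -0.0001], [0.0, 0.0, 2.4], 255], [[0.0214, 0.0188, -0.0001], [0.0, 0.0, 2.4], 255], [[0.0222, 0.0179, -0.0001], [0.0, 0.0, 2.4], 255], [[0.0229, 0.017, -0.0001], [0.0, 0.0, 2.4], 255]]
[[[0.0236, 0.016, -0.0001], [0.0, 0.0, 2.4], 255], [[0.0243, 0.015, -0.0001], [0.0, 0.0, 2.4], 255], [[0.0249, 0.014, -0.0001], [0.0, 0.0, 2.4], 255], [[0.0254, 0.0129, -0.0001], [0.0, 0.0, 2.4], 255], [[0.0259, 0.0119, -0.0001], [0.0, 0.0, 2.4], 255]]
[[[0.0264, 0.0108, -0.0001], [0.0, 0.0, 2.4], 255], [[0.0268, 0.0096, -0.0001], [0.0, 0.0, 2.4], 255], [[0.0272, 0.0085, -0.0001], [0.0, 0.0, 2.4], 255], [[0.0276, 0.0074, -0.0001], [0.0, 0.0, 2.4], 255], [[0.0278, 0.0062, -0.0001], [0.0, 0.0, 2.4], 255]]
[[[0.0, 0.0001, 0.0328], [0.0, 0.0, 0.0], 255], [[0.0, 0.0001, 0.0328], [0.0, 0.0, 0.0], 255], [[0.0, 0.0001, 0.0328], [0.0, 0.0, 0.0], 255], [[0.0, 0.0001, 0.0328], [0.0, 0.0, 0.0], 255], [[0.0, 0.0001, 0.0328], [0.0, 0.0, 0.0], 255]]
[[[0.0, 0.0001, 0.0328], [0.0, 0.0, 0.0], 255], [[0.0, 0.0001, 0.0328], [0.0, 0.0, 0.0], 255]]
end [0.6143 0.2056 0.1302] yaw 94.9
```

View pics/w3.png

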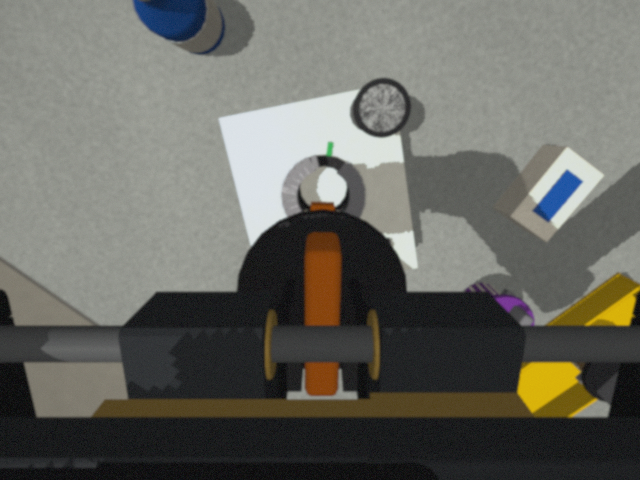

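The cartridge is out: black cap and orange bar hang under the jaws at (322,300), and the empty port shows behind at (325,188). Next I carry it over the tray.

Call:
jog_arm --rows '[[[0.0198, 0.0206, 0], [0, 0, 2.4], 255], [[0.0206, 0.0197, 0], [0, 0, 2.4], 255], [[0.0214, 0.0188, 0], [0, 0, 2.4], 255], [[0.0222, 0.0179, 0], [0, 0, 2.4], 255], [[0.0229, 0.017, 0], [0, 0, 2.4], 255]]'

```text
time_s: 10.0
tcp_pos: [0.5878, -0.0776, 0.3559]
eef_rot: [-0.002, 0.509, 0.861, -0.002]
contact_force: [0.5, 0.5, -2.8]
finger_gap: 0.16
```

Call:
jog_arm --rows '[[[0.0236, 0.016, 0], [0, 0, 2.4], 255], [[0.0243, 0.015, 0], [0, 0, 2.4], 255], [[0.0249, 0.014, 0], [0, 0, 2.4], 255], [[0.0254, 0.0129, 0], [0, 0, 2.4], 255], [[0.0259, 0.0119, 0], [0, 0, 2.4], 255]]'

```text
time_s: 10.42
tcp_pos: [0.601, 0.0643, 0.356]
eef_rot: [-0.002, 0.596, 0.803, -0.002]
contact_force: [-0.9, 0.1, -2.5]
finger_gap: 0.16
```

Call:
jog_arm --rows '[[[0.0264, 0.0108, 0], [0, 0, 2.4], 255], [[0.0268, 0.0096, 0], [0, 0, 2.4], 255], [[0.0272, 0.0085, 0], [0, 0, 2.4], 255], [[0.0276, 0.0074, 0], [0, 0, 2.4], 255], [[0.0278, 0.0062, 0], [0, 0, 2.4], 255]]'

```text
time_s: 10.83
tcp_pos: [0.6144, 0.2061, 0.3558]
eef_rot: [-0.001, 0.677, 0.736, -0.003]
contact_force: [0.1, -0.0, -2.7]
finger_gap: 0.155
```

Call:
jog_arm --rows '[[[0, 0, 0.02], [0, 0, 0], 255], [[0, 0, 0.033], [0, 0, 0], 255], [[0, 0, 0.035], [0, 0, 0], 255], [[0, 0, 0.035], [0, 0, 0], 255], [[0, 0, 0.035], [0, 0, 0], 255]]'

```text
time_s: 11.25
tcp_pos: [0.6135, 0.2044, 0.1966]
eef_rot: [-0.001, 0.676, 0.737, -0.002]
contact_force: [-0.3, 0.2, -2.3]
finger_gap: 0.162
```

Call:
jog_arm --rows '[[[0, 0, 0.025], [0, 0, 0], 255], [[0, 0, 0.01], [0, 0, 0], 255], [[0, 0, 0], [0, 0, 0], 255], [[0, 0, 0], [0, 0, 0], 255]]'

```text
time_s: 11.58
tcp_pos: [0.6155, 0.205, 0.1653]
eef_rot: [0.0, 0.676, 0.737, -0.001]
contact_force: [-0.1, -0.0, -2.1]
finger_gap: 0.158
```

Run:
```python
from h import *
st()
d=get_image("wrist");C=cloud(d);H,S,V=cv2.split(cv2.cvtColor(d["img"],cv2.COLOR_BGR2HSV))
cv2.imwrite("pics/w4.png",d["img"])
s=manip.get_state();print(np.round(rot(s["eef_rot"])[:,2],3))
plan([((.614,.2055,.10),95,1,255)])
```

```text
t 11.58 p [0.6155 0.205  0.1653] yaw 94.9 F [-0.1 -0.  -2.1] T [ 0.05 -0.18 -0.  ] gap 0.158 j [ 0.57  0.47 -0.01  0.   -1.1  -2.06]
[ 0.002  0.    -1.   ]
[[[0.0003, -0.0025, 0.0669], [0.1, 0.0, -0.1], 255]]
end [0.614  0.2055 0.1   ] yaw 95.0
```

View pics/w4.png

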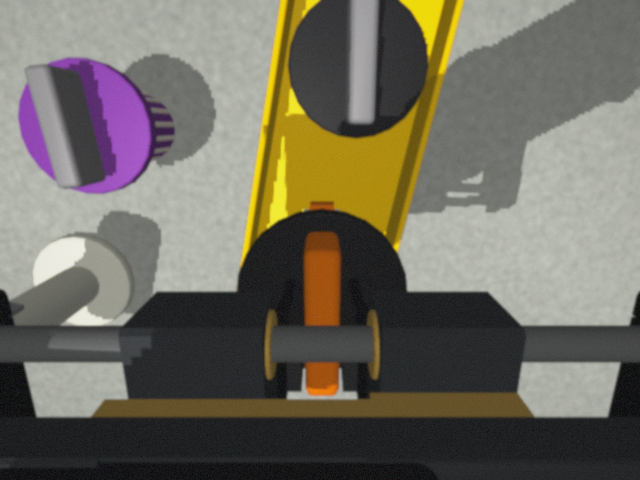

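Wrist view: the held cartridge at (322,300) is centred over the tray between its walls. The old cartridge at (360,65) has clear space, and the purple one (85,125) and scanner foot (80,275) are well outside. I'll lower it gently.

Call:
jog_arm --rows '[[[0, 0, 0.012], [0, 0, 0], 255], [[0, 0, 0.018], [0, 0, 0], 255], [[0, 0, 0.018], [0, 0, 0], 255], [[0, 0, 0.01], [0, 0, 0], 255], [[0, 0, 0.004], [0, 0, 0], 255]]'

```text
time_s: 12.05
tcp_pos: [0.6153, 0.2052, 0.1035]
eef_rot: [-0.0, 0.676, 0.737, -0.0]
contact_force: [-0.2, -0.2, -2.6]
finger_gap: 0.16
```

Call:
jog_arm --rows '[[[0, 0, 0.002], [0, 0, 0], 255], [[0, 0, 0.002], [0, 0, 0], 255], [[0, 0, 0.002], [0, 0, 0], 255], [[0, 0, 0], [0, 0, 0], 255]]'

```text
time_s: 12.38
tcp_pos: [0.6157, 0.2055, 0.0982]
eef_rot: [0.0, 0.676, 0.737, 0.001]
contact_force: [-0.7, 0.6, -1.4]
finger_gap: 0.16
```

Call:
jog_arm --rows '[[[0, 0, 0.001], [0, 0, 0], 255], [[0, 0, 0.001], [0, 0, 0], 255], [[0, 0, 0.001], [0, 0, 0], 255], [[0, 0, 0], [0, 0, 0], 255]]'

```text
time_s: 12.72
tcp_pos: [0.6152, 0.2052, 0.0944]
eef_rot: [-0.0, 0.676, 0.737, -0.0]
contact_force: [-0.2, -0.0, -2.7]
finger_gap: 0.159
```

Call:
jog_arm --rows '[[[0, 0, 0.001], [0, 0, 0], 255], [[0, 0, 0.001], [0, 0, 0], 255], [[0, 0, 0], [0, 0, 0], 255]]'

```text
time_s: 12.97
tcp_pos: [0.6152, 0.2052, 0.0923]
eef_rot: [-0.0, 0.676, 0.737, -0.0]
contact_force: [0.4, -0.0, -2.6]
finger_gap: 0.155
```

Call:
jog_arm --rows '[[[0, 0, 0.001], [0, 0, 0], 255], [[0, 0, 0], [0, 0, 0], 255]]'

```text
time_s: 13.13
tcp_pos: [0.6154, 0.2053, 0.0916]
eef_rot: [0.0, 0.676, 0.737, 0.0]
contact_force: [0.7, -0.7, -1.7]
finger_gap: 0.157
```

Call:
jog_arm --rows '[[[0, 0, 0.001], [0, 0, 0], 255], [[0, 0, 0], [0, 0, 0], 255]]'

```text
time_s: 13.3
tcp_pos: [0.6155, 0.2052, 0.0915]
eef_rot: [0.0, 0.676, 0.737, 0.0]
contact_force: [-1.9, -0.5, 3.0]
finger_gap: 0.157
```

Contact with the floor: the vertical force changed from -2.6 to +3.0 N. Releasing.

Call:
jog_arm --rows '[[[0, 0, -0.0005], [0, 0, 0], 200], [[0, 0, 0], [0, 0, 0], 160], [[0, 0, 0], [0, 0, 0], 120], [[0, 0, 0], [0, 0, 0], 100], [[0, 0, 0], [0, 0, 0], 100]]'

```text
time_s: 13.72
tcp_pos: [0.6154, 0.2053, 0.0909]
eef_rot: [0.0, 0.676, 0.737, 0.0]
contact_force: [-0.4, 0.0, 0.1]
finger_gap: 0.434
```

Call:
jog_arm --rows '[[[0, 0, 0], [0, 0, 0], 100], [[0, 0, -0.01], [0, 0, 0], 100], [[0, 0, -0.02], [0, 0, 0], 100], [[0, 0, -0.03], [0, 0, 0], 100], [[0, 0, -0.03], [0, 0, 0], 100]]'

```text
time_s: 14.13
tcp_pos: [0.6149, 0.205, 0.182]
eef_rot: [-0.0, 0.676, 0.737, -0.001]
contact_force: [-0.4, -0.5, -0.3]
finger_gap: 0.607
```

Call:
jog_arm --rows '[[[0, 0, -0.04], [0, 0, 0], 255], [[0, 0, -0.04], [0, 0, 0], 255], [[0, 0, -0.04], [0, 0, 0], 255], [[0, 0, -0.03], [0, 0, 0], 255], [[0, 0, 0], [0, 0, 0], 255]]'

```text
time_s: 14.55
tcp_pos: [0.6179, 0.2055, 0.3411]
eef_rot: [0.004, 0.676, 0.737, 0.007]
contact_force: [1.0, 0.8, 1.3]
finger_gap: 0.316
```

Run:
```python
from h import *
st()
d=get_image("wrist");cv2.imwrite("pics/w5.png",d["img"])
C=cloud(d);H,S,V=cv2.split(cv2.cvtColor(d["img"],cv2.COLOR_BGR2HSV))
m=(H<18)&(S>150)&(V>90)&(abs(C[...,2]-.115)<.01);print(m.sum(),np.round(C[m].mean(0),3),np.percentile(C[m][:,2],[5,95]))
```

```text
t 14.55 p [0.6179 0.2055 0.3411] yaw 94.9 F [1.  0.8 1.3] T [ 0.05 -0.21 -0.05] gap 0.316 j [ 0.57  0.37  0.28  0.   -1.46 -2.06]
870 [0.614 0.205 0.116] [0.11369137 0.11732997]
```

View pics/w5.png

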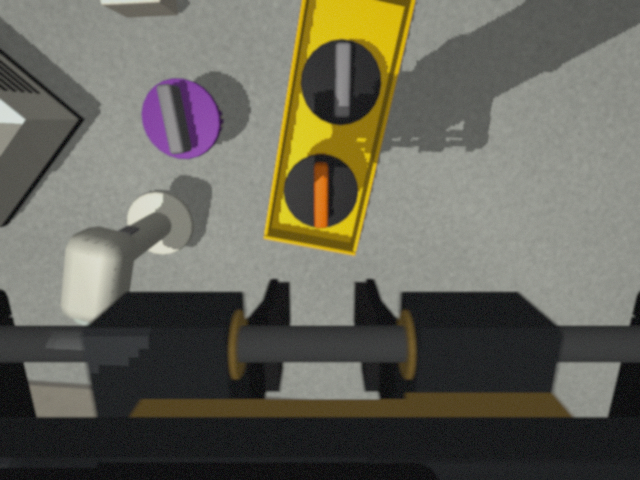

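Wrist view: the orange-gripped cartridge stands at (320,190) in the tray (bar top at z≈0.116 m), upright beside the undisturbed old one at (342,82). Scanner and purple one are untouched. Next is the flap, with the fingers shut and pushed from its outer side.

```bash
python3 -c "
from h import *
st();plan([((.6578,-.1133,.32),141.9,10,255),((.6578,-.1133,.18),141.9,5,255)])"
```

```text
t 14.6 p [0.6166 0.2056 0.3369] yaw 94.9 F [ 0.4 -0.6 -0.6] T [ 0.04 -0.13 -0.01] gap 0.27 j [ 0.57  0.38  0.27  0.   -1.46 -2.06]
[[[-0.0321, 0.0014, 0.0016], [0.1, 0.0, -4.7], 255], [[-0.0321, -0.0013, 0.0016], [0.1, 0.0, -4.7], 255], [[-0.0319, -0.0039, 0.0016], [0.1, 0.0, -4.7], 255], [[-0.0315, -0.0065, 0.0016], [0.1, 0.0, -4.7], 255], [[-0.0309, -0.009, 0.0016], [0.1, 0.0, -4.7], 255]]
[[[-0.03, -0.0115, 0.0016], [0.1, 0.0, -4.7], 255], [[-0.029, -0.014, 0.0017], [0.1, 0.0, -4.7], 255], [[-0.0277, -0.0163, 0.0017], [0.1, 0.0, -4.7], 255], [[-0.0263, -0.0185, 0.0017], [0.1, 0.0, -4.7], 255], [[-0.0247, -0.0206, 0.0017], [0.1, 0.0, -4.7], 255]]
[[[-0.0001, 0.0002, 0.028], [-0.1, 0.0, 0.0], 255], [[-0.0001, 0.0001, 0.028], [-0.1, 0.0, 0.0], 255], [[-0.0001, 0.0001, 0.028], [-0.1, 0.0, 0.0], 255], [[-0.0001, 0.0, 0.028], [-0.1, 0.0, 0.0], 255], [[-0.0001, 0.0, 0.028], [-0.1, 0.0, 0.0], 255]]
end [ 0.6579 -0.1133  0.18  ] yaw 141.9
```

Call:
jog_arm --rows '[[[-0.0321, 0.0014, 0.0016], [0, 0, -4.7], 255], [[-0.0321, -0.0013, 0.0016], [0, 0, -4.7], 255], [[-0.0319, -0.0039, 0.0016], [0, 0, -4.7], 255], [[-0.0315, -0.0065, 0.0016], [0, 0, -4.7], 255], [[-0.0309, -0.009, 0.0016], [0, 0, -4.7], 255]]'

```text
time_s: 15.02
tcp_pos: [0.6352, 0.0444, 0.322]
eef_rot: [-0.001, 0.51, 0.86, -0.001]
contact_force: [0.4, 0.7, 0.6]
finger_gap: 0.009
```

Call:
jog_arm --rows '[[[-0.03, -0.0115, 0.0016], [0, 0, -4.7], 255], [[-0.029, -0.014, 0.0017], [0, 0, -4.7], 255], [[-0.0277, -0.0163, 0.0017], [0, 0, -4.7], 255], [[-0.0263, -0.0185, 0.0017], [0, 0, -4.7], 255], [[-0.0247, -0.0206, 0.0017], [0, 0, -4.7], 255]]'

```text
time_s: 15.43
tcp_pos: [0.6558, -0.1151, 0.3135]
eef_rot: [-0.001, 0.325, 0.946, -0.0]
contact_force: [-0.1, 0.2, -0.7]
finger_gap: 0.005
```

Call:
jog_arm --rows '[[[0, 0, 0.015], [0, 0, 0], 255], [[0, 0, 0.035], [0, 0, 0], 255], [[0, 0, 0.035], [0, 0, 0], 255], [[0, 0, 0.035], [0, 0, 0], 255], [[0, 0, 0.015], [0, 0, 0], 255]]'

```text
time_s: 15.85
tcp_pos: [0.6526, -0.1134, 0.1729]
eef_rot: [-0.005, 0.327, 0.945, -0.001]
contact_force: [-1.1, -0.6, -0.6]
finger_gap: 0.001
```

Call:
jog_arm --rows '[[[0, 0, 0], [0, 0, 0], 255], [[0, 0, 0], [0, 0, 0], 255], [[0, 0, 0], [0, 0, 0], 255]]'

```text
time_s: 16.1
tcp_pos: [0.6573, -0.1138, 0.1812]
eef_rot: [0.001, 0.326, 0.945, 0.0]
contact_force: [0.4, 0.7, 0.2]
finger_gap: 0.008
```

```bash
python3 -c "
from h import *
st();s=manip.get_state()
E=np.array([.5745,-.2195]);a=np.radians(-38.1);ex=np.array([np.cos(a),np.sin(a)]);ey=np.array([-ex[1],ex[0]])
q=s['tcp_pos'][:2]-E;print('ext',q@ex,q@ey)"
```

```text
t 16.1 p [ 0.6573 -0.1138  0.1812] yaw 141.9 F [0.4 0.7 0.2] T [ 0.02 -0.12  0.  ] gap 0.008 j [ 0.07  0.48  0.06  0.   -1.14 -0.74]
ext -3.857505487958601e-05 0.13431105902631854
```

Call:
jog_arm --rows '[[[0, -0.007, 0], [0, 0, 0], 255], [[0, -0.01, 0], [0, 0, 0], 255], [[0, -0.01, 0], [0, 0, 0], 255], [[0, -0.01, 0], [0, 0, 0], 255], [[0, -0.01, 0], [0, 0, 0], 255]]'

```text
time_s: 16.52
tcp_pos: [0.627, -0.1516, 0.1806]
eef_rot: [0.001, 0.327, 0.945, 0.0]
contact_force: [0.6, 0.1, 0.2]
finger_gap: 0.007
```

Call:
jog_arm --rows '[[[0, -0.01, 0], [0, 0, 0], 255], [[0, -0.0093, 0.0004], [0, 0, 0], 255], [[0, -0.0092, 0.0012], [0, 0, 0], 255], [[0, -0.009, 0.0026], [0, 0, 0], 255], [[0, -0.0084, 0.0038], [0, 0, 0], 255]]'

```text
time_s: 16.93
tcp_pos: [0.5985, -0.1875, 0.1715]
eef_rot: [0.0, 0.327, 0.945, 0.0]
contact_force: [1.1, 0.5, 0.3]
finger_gap: 0.004
```

Call:
jog_arm --rows '[[[0, -0.008, 0.0049], [0, 0, 0], 255], [[0, -0.0072, 0.0058], [0, 0, 0], 255], [[0, -0.0064, 0.0068], [0, 0, 0], 255], [[0, -0.0055, 0.0074], [0, 0, 0], 255], [[0, -0.0044, 0.0082], [0, 0, 0], 255]]'

```text
time_s: 17.35
tcp_pos: [0.5791, -0.212, 0.1377]
eef_rot: [-0.0, 0.327, 0.945, -0.0]
contact_force: [0.8, -0.2, 0.9]
finger_gap: 0.008
```

```bash
python3 -c "
from h import *
st();s=manip.get_state()
E=np.array([.5745,-.2195]);a=np.radians(-38.1);ex=np.array([np.cos(a),np.sin(a)]);ey=np.array([-ex[1],ex[0]])
q=s['tcp_pos'][:2]-E;print('ext',q@ex,q@ey)"
```

```text
t 17.35 p [ 0.5791 -0.212   0.1377] yaw 141.9 F [ 0.8 -0.2  0.9] T [ 0.22 -0.25 -0.01] gap 0.008 j [-0.09  0.44 -0.13  0.   -1.   -0.58]
ext -0.0010129825791585128 0.008730988508405845
```

Call:
jog_arm --rows '[[[0, -0.0034, 0.0086], [0, 0, 0], 255], [[0, -0.0018, 0.009], [0, 0, 0], 255], [[0, -0.0005, 0.005], [0, 0, 0], 255], [[0, 0, 0.001], [0, 0, 0], 255], [[0, 0, 0], [0, 0, 0], 255]]'

```text
time_s: 17.77
tcp_pos: [0.5759, -0.2159, 0.1143]
eef_rot: [-0.001, 0.327, 0.945, -0.0]
contact_force: [-0.2, -0.4, -0.0]
finger_gap: 0.002
```

Call:
jog_arm --rows '[[[0, 0, 0.001], [0, 0, 0], 255], [[0, 0, 0], [0, 0, 0], 255]]'

```text
time_s: 17.93
tcp_pos: [0.5763, -0.2158, 0.114]
eef_rot: [0.0, 0.326, 0.945, 0.0]
contact_force: [0.6, 0.1, 0.2]
finger_gap: 0.004
```

Call:
jog_arm --rows '[[[0, 0, 0.001], [0, 0, 0], 255], [[0, 0, 0], [0, 0, 0], 255]]'

```text
time_s: 18.1
tcp_pos: [0.5765, -0.2159, 0.1135]
eef_rot: [0.001, 0.326, 0.945, 0.0]
contact_force: [0.0, 0.9, 1.8]
finger_gap: 0.004
```

Call:
jog_arm --rows '[[[0, 0, 0.001], [0, 0, 0], 255], [[0, 0, 0.001], [0, 0, 0], 255], [[0, 0, 0], [0, 0, 0], 255]]'

```text
time_s: 18.35
tcp_pos: [0.5765, -0.216, 0.1133]
eef_rot: [0.001, 0.326, 0.945, -0.0]
contact_force: [-3.1, 3.5, 9.7]
finger_gap: 0.006
```

Call:
jog_arm --rows '[[[0, 0, 0.001], [0, 0, 0], 255], [[0, 0, 0.001], [0, 0, 0], 255], [[0, 0, 0], [0, 0, 0], 255]]'

```text
time_s: 18.6
tcp_pos: [0.5766, -0.216, 0.1132]
eef_rot: [0.001, 0.326, 0.945, -0.0]
contact_force: [-5.6, 4.0, 16.3]
finger_gap: 0.003
```

The flap is at a hard stop (16 N at z = 0.113 m). I'll lift away and check.

Call:
jog_arm --rows '[[[0, 0, -0.01], [0, 0, 0], 255], [[0, 0, -0.03], [0, 0, 0], 255], [[0, 0, -0.04], [0, 0, 0], 255], [[0, 0, -0.04], [0, 0, 0], 255], [[0, 0, -0.04], [0, 0, 0], 255]]'

```text
time_s: 19.02
tcp_pos: [0.5756, -0.216, 0.2706]
eef_rot: [-0.0, 0.327, 0.945, -0.0]
contact_force: [0.7, -0.1, 0.0]
finger_gap: 0.007
```

Call:
jog_arm --rows '[[[0, 0, -0.03], [0, 0, 0], 255], [[0, 0, -0.01], [0, 0, 0], 255], [[0, 0, 0], [0, 0, 0], 255], [[0, 0, 0], [0, 0, 0], 255], [[0, 0, 0], [0, 0, 0], 255]]'

```text
time_s: 19.43
tcp_pos: [0.5752, -0.2156, 0.3064]
eef_rot: [-0.002, 0.327, 0.945, -0.0]
contact_force: [0.1, -0.6, -1.1]
finger_gap: 0.006
```

Run:
```python
from h import *
st()
d=get_image("wrist");C=cloud(d);H,S,V=cv2.split(cv2.cvtColor(d["img"],cv2.COLOR_BGR2HSV))
E=np.array([.5745,-.2195]);a=np.radians(-38.1);ex=np.array([np.cos(a),np.sin(a)]);ey=np.array([-ex[1],ex[0]])
x=(C[...,:2]-E)@ex;y=(C[...,:2]-E)@ey
m=(H>100)&(H<130)&(S>120)&(abs(x)<.045)&(y<.07)&(y>-.06)&(C[...,2]<.25);print("flap",m.sum(),np.percentile(C[m][:,2],[2,50,98]),np.percentile(y[m],[2,98]),np.polyfit(y[m],C[m][:,2],1))
d=get_image("top");C=cloud(d);H,S,V=cv2.split(cv2.cvtColor(d["img"],cv2.COLOR_BGR2HSV))
for n,z in(("caps",.085),("grips",.115)):
    k=np.zeros(H.shape,np.uint8);k[170:290,190:250]=(abs(C[...,2]-z)<.006)[170:290,190:250]
    N,_,s,c=cv2.connectedComponentsWithStats(k)
    for i in range(1,N):
        if s[i,4]>40: print(n,s[i,4],np.round(ray(d,*c[i],z),3))
d=get_image("scene");cv2.imwrite("pics/s2.png",d["img"])
```

```text
t 19.43 p [ 0.5752 -0.2156  0.3064] yaw 141.9 F [ 0.1 -0.6 -1.1] T [ 0.04 -0.06  0.01] gap 0.006 j [-0.1   0.33  0.13 -0.   -1.38 -0.57]
flap 10878 [0.11281876 0.11434279 0.11587174] [-0.04331189  0.05594552] [0.00114094 0.11433569]
caps 503 [0.612 0.205 0.085]
caps 517 [0.504 0.215 0.085]
grips 127 [0.614 0.206 0.115]
grips 134 [0.503 0.216 0.115]
```

View pics/s2.png

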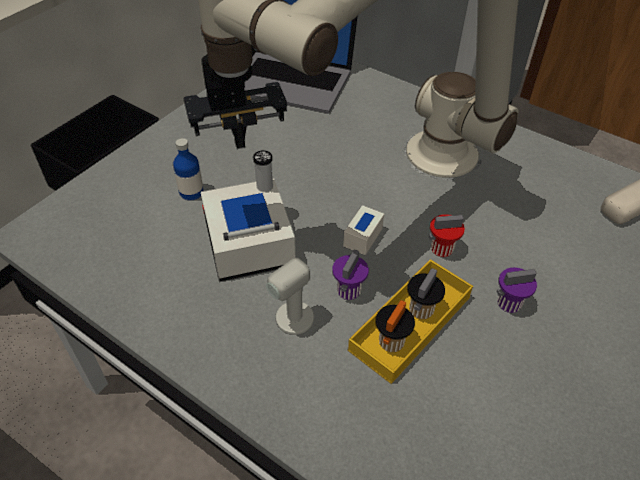

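The scene view shows the flap shut at (247,215) and flat (slope 0.001). The orange-gripped cartridge stands upright at (395,325) next to the old one at (427,290). Scanner, glove box and bottle are where they were, and the robot is clear.

```bash
python3 -c "
from bench import manip
print(manip.close_job())"
```

```text
the job is handed in; nothing more can be done
None
```

The job is done and handed in at about 19.6 s of the 64 s allowed. The used cartridge is out and standing in the tray, and the flap is shut over the empty port.

- **Turning:** The open flap left no room to grip the locked bar squarely. I pushed the bar round to about 61° with half-open fingers, then gripped it and turned it to the stop. The stop showed at about 1.38 rad, with the turning moment rising to about 0.9 N m.
- **Lifting and placing:** It lifted straight out without catching. I lowered it in steps of about 1 mm until it touched the tray floor, with about 3 N at contact, and then released it.
- **Flap:** I pushed it over from the outside and pressed it onto its stop with 16 N.

My last checks all agreed:
- **Flap:** it is flat, with a measured slope of 0.001, and its top face is at 0.114 m.
- **Cartridges:** the moved one stands at (0.613, 0.205) with its grip top at 0.115 m. The old one is within about 1 mm of where it started, at (0.504, 0.216).
- **Scanner, glove box and bottle:** they look unmoved in the last scene picture; I did not measure their positions again.

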